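# Turn the glue drip tray over against the stop and set it under the nozzle

## Task

The square drip tray lies upside down. Without ever picking it up off the counter, push it up the curved stop until it stays leaning there on edge by itself, tip it over towards the robot so that it lies flat with its dish upwards, then slide it under the hanging glue gun so that the nozzle points at about the middle of the dish. Leave all the other things where they are.

Things in the scene. Friction and masses are not known exactly. Their poses are not given: they have to be found in the camera images.
- tray: Loose square aluminium tray, 120 x 120 x 12 mm, about 0.24 kg, too wide to span with a gripper: a 4 mm plate with a 6 mm wide rim standing 8 mm proud on one side (dish inside 108 x 108 mm, 8 mm deep). Origin at its centre, half-way through the thickness; x, y along its sides; z points out of the plain back: up at the start (dish down), down once turned over.
- stop: Fixed steel stop, 180 mm wide, a sheet curved like a cove. Origin on the counter, mid-way along the foot line where it meets the counter; x points away from the robot into the stop, y along the foot line. Facets run from (x 0, z 0) to (17, 12), (30, 24), (41, 36), (49, 48), (56, 60), (60, 70) mm. Friction is 0.48 to 0.63 between tray, stop and counter. Behind it, supports reach to x 88 mm.
- stop_top (a point): Middle of the stop's top edge, 70 mm above the counter, 60 mm beyond the foot line. A tray pushed squarely up the stop ends leaning on this edge at 45 to 55 degrees to the counter, its lower edge near the foot line, its upper edge some 20 mm higher than the stop, and stays there by friction when let go.
- nozzle (a point): Brass nozzle tip of the yellow glue gun hanging nozzle-down in a fixed stand, to the left or right of the stop, 50 mm above the counter. The housing above it (95 to 205 mm up) is 32 mm wide in y and reaches 19 mm towards the robot. x points away from the robot to the stand: a post 115 mm beyond the nozzle on a foot 70 x 100 x 12 mm that begins 95 mm beyond it.
- caddy: Loose clear acrylic caddy 100 x 100 x 70 mm, on the other side of the stop; origin at the centre of its underside. Leave it alone.
- tin: Loose round closed aluminium tin, 104 mm across, 60 mm high; origin at the centre of its underside. Leave it alone.
- ashtray: Loose white ceramic ashtray with screws in it, 116 mm across, 32 mm high; origin at the centre of its underside. Leave it alone.
- pliers: Loose chrome pliers 200 mm long, 15 mm high, lying flat; origin near the joint, jaws to +x. Leave them alone.
- screwdriver: Loose screwdriver about 180 mm long, lying flat along its own x. Leave it alone.
- tape: Loose cardboard roll 90 mm across, 30 mm high, standing on its flat end beyond the stop; origin at the centre of its underside. Leave it alone.
Things that resemble listed ones, but are neither listed nor needed, are in the scene too. Of the things that look like the part that bears nozzle, the largest one is meant.

How it is judged:
By the outcome, as a careful person would: the job done as asked, in the order asked, and still so for the second after the job is handed in, with the robot touching nothing.
It also fails if it takes over 72 s, if anything falls off the work surface, if the arm or the gripper's body presses on something with over 40 N, if the wrist force passes 120 N, or if a joint passes its speed limit or range.

## Robot

A 6-joint arm with a two-finger parallel gripper is mounted at the origin on the work surface. World frame = base frame: x ahead of the robot, y to its left, z up, the work surface at z = 0. Lengths are in mm, angles in rad, forces in N, time in s.
With the tool pointing down it reaches from about 300 to 775 mm from the base axis. Payload 14.6 kg.
Tool frame: the origin (TCP) lies at the very end of the fingers, on their centre line; the grasp point (between the pads) lies 19 mm behind it; z points along the fingers, y is the line along which they close (so a half turn about z gives the same grasp; the last joint's range is limited). The gripper opens to 85 mm and grips with 20 to 120 N. Pads are 22 mm wide; open, the fingers measure 114 mm over their backs; the gripper's body (76 mm by 85 mm) begins 54 mm behind the grasp point. The pads swing forward as they close: fully open they stand 13 mm farther back than shut.
Start: joints at [1.089, 0.3, 1.521, -0, 1.321, -0.067], TCP at [221.65, 503.349, 231.281] pointing down, gripper open.
Joint ranges: [-3.03, 3.03], [-0.79, 2.21], [0.23, 2.52], [-1.04, 4.18], [0, 3.07], [-2.55, 2.55]. Speed limits (rad/s): [2.22, 2.22, 2.57, 3.14, 3.14, 3.14].

## Interface

Orientations are given as [roll, pitch, yaw] about the fixed x, y, z axes, in that order (R = Rz(yaw) Ry(pitch) Rx(roll)).
In Python, from bench import arm gives the robot as it stands.
- The arm moves only by the shell command python3 -m handwheel 'ROWS' [FORCE]. ROWS is JSON, a list of rows, each an object with "grip": the gripper command: -1 is fully open, 1 is shut, values between are in proportion; "travel": the shift along the tool's x, y, z scaled (see below), a list of three; "twist": the turn about the tool's z scaled (see below). In form: [{"grip": grip, "travel": [dx, dy, dz], "twist": twist}, ...]. A call has 1 to 20 rows; each row is the pose to reach, as a shift and turn from the pose commanded when the call began, along the tool's axes at that moment; what a row does not reach only later rows make up. The controller multiplies each number of a shift by 80 mm and each number of a turn by 45 degrees. A row lasts 1/10 s, in which the tool goes at most 50 mm and 8.59 degrees, less where a joint would pass 70% of its speed; a pose out of reach is approached as far as the arm can. A call with a number of a shift or a turn outside -1 to 1 is refused whole. A call with a gripper value outside its range is refused whole. The fingers move at their own pace and stop on an object; FORCE is the grip in N (left out, the last holds). Time passes only in rows, so rows that repeat a pose let the fingers close. It gives the time, the measured TCP pose, the force, the opening and the grip force at its end, in the units of the state.
- arm.state(): the state, without advancing time (a new reading comes with each control period).
- arm.grab_frame(name): name is "side" or "top" or "wrist"; returns a dict with "frame" (400x640x3 uint8, red, green, blue), "vfov" (degrees; the focal length in pixels is half the picture's height over the tangent of half this angle, whatever the lens; pixels are square), "cx", "cy" (the principal point, pixels), "k1" (the pictures are not rectified: a ray, as slopes to the right and down, at radius r is drawn at 1 + k1 r^2 times it, then the intrinsics apply), "view" (4x4, takes a point from world to camera coordinates); the wrist camera has in their place "T_tool_cam" (4x4, takes a point from camera to tool coordinates, whose origin is the TCP and whose axes are the flange's). Camera axes: x right, y up, looking along -z (the intrinsics and any distortion apply to the point x, -y, -z); pixel columns grow to the right and rows downward; lengths in mm; the calibration is good to about 2 mm. A picture is of the moment at which its call begins: read the wrist's pose just before it. There is no depth.
- arm.hand_in(): hands the job in; it is judged then, once.
The state is a dict: "t": time; "joint_pos": joint angles; "dq": joint speeds; "joint_torque": joint torques, N m; "ee_pos": TCP position; "tcp_rot": TCP orientation; "contact_force": force on the tool from outside, world axes, zero at the start; "moment": the same for the moment, N m; "grip_width": opening from 0.0 (shut) to 1.0 (fully open); "grasp_force": force on a finger pad.
Only numpy, scipy, OpenCV 4.12 (cv2) and the standard library are available. Lean on these libraries where they do the work, as an engineer would, in place of code of your own. Each camera call takes 0.05 s, during which the arm holds its last target. There are 200 camera calls.

## Working session

There is one attempt and no reset: what is moved stays moved. The work goes in short steps, Python scripts to look and compute and a shell command to move; the robot and the scene stay as the last step left them, time stands still between calls to the robot, and variables do not carry over. Pictures are saved under pics/ and viewed, at most 10 in all, crops included, and the job is handed in when it is done.

```bash
mkdir -p pics; ls
cat > h.py <<'E'
import numpy as np, cv2
from bench import arm
def snap(n,fn):
    s=arm.state(); d=arm.grab_frame(n); cv2.imwrite('pics/'+fn,d['frame'][:,:,::-1]); 
    np.save('pics/'+fn+'.npy',np.array([d,s],dtype=object),allow_pickle=True); return d
def load(fn): return np.load('pics/'+fn+'.npy',allow_pickle=True)
def K(d):
    f=200/np.tan(np.radians(d['vfov'])/2); return np.array([[f,0,d['cx']],[0,f,d['cy']],[0,0,1.]])
def Rm(rpy):
    from scipy.spatial.transform import Rotation as R
    return R.from_euler('xyz',rpy).as_matrix()
def ray(d,uv,s=None):
    uv=np.array(uv,float).reshape(-1,1,2)
    n=cv2.undistortPoints(uv,K(d),np.array([d['k1'],0,0,0,0.])).reshape(-1,2)
    v=np.c_[n[:,0],-n[:,1],-np.ones(len(n))]
    if 'view' in d: C=np.linalg.inv(d['view'])
    else:
        T=np.eye(4);T[:3,:3]=Rm(s['tcp_rot']);T[:3,3]=s['ee_pos'];C=T@d['T_tool_cam']
    return C[:3,3], v@C[:3,:3].T
def onz(d,uv,z,s=None):
    o,v=ray(d,uv,s); t=(z-o[2])/v[:,2]; return o+t[:,None]*v
def tri(d1,a,d2,b):
    o1,v1=ray(d1,a);o2,v2=ray(d2,b);v1=v1[0];v2=v2[0]
    t=np.linalg.lstsq(np.c_[v1,-v2],o2-o1,rcond=None)[0]
    p,q=o1+t[0]*v1,o2+t[1]*v2; return (p+q)/2,np.linalg.norm(p-q)
def proj(d,P,s=None):
    P=np.atleast_2d(np.array(P,float)); 
    if 'view' in d: V=np.array(d['view'])
    else:
        T=np.eye(4);T[:3,:3]=Rm(s['tcp_rot']);T[:3,3]=s['ee_pos'];V=np.linalg.inv(T@d['T_tool_cam'])
    c=P@V[:3,:3].T+V[:3,3]; c=c*[1,-1,-1]
    return cv2.projectPoints(c,np.zeros(3),np.zeros(3),K(d),np.array([d['k1'],0,0,0,0.]))[0].reshape(-1,2)
E
python3 - <<'E'
from h import *
t=snap('top','top0.png'); s=snap('side','side0.png')
for d in(t,s): print({k:v for k,v in d.items() if k not in('frame','view')}, np.linalg.inv(d['view'])[:3].round(2))
print(arm.state())
E
```

```text
pics
{'vfov': 53.72668504844933, 'cx': 322.3722469532928, 'cy': 201.92682619677564, 'k1': -0.09615350143686423} [[ 3.00000e-02  9.90000e-01 -1.30000e-01  3.40480e+02]
 [-1.00000e+00  3.00000e-02 -1.00000e-02 -6.50800e+01]
 [-1.00000e-02  1.30000e-01  9.90000e-01  1.11258e+03]]
{'vfov': 55.16499158702067, 'cx': 316.2751479703543, 'cy': 196.95615056367026, 'k1': -0.058589037420338545} [[ 7.5000e-01  5.1000e-01 -4.2000e-01  8.5520e+01]
 [-6.6000e-01  5.6000e-01 -4.9000e-01 -5.7061e+02]
 [-1.0000e-02  6.5000e-01  7.6000e-01  8.4029e+02]]
{'t': 0.1, 'joint_pos': array([ 1.08938287e+00,  3.00435963e-01,  1.52150429e+00,  3.45699143e-05,
        1.32071845e+00, -6.66157387e-02]), 'dq': array([-0.00012179,  0.00040407, -0.00355751, -0.00050084,  0.00135891,
       -0.00018301]), 'joint_torque': array([ 2.43049653e-03, -5.44377351e+01, -3.62368655e+01,  2.65715965e-05,
        3.07194350e-03,  2.95611471e-05]), 'ee_pos': array([221.55954839, 503.17335037, 230.77307902]), 'tcp_rot': array([-3.14053120e+00, -1.04374315e-04,  2.72678631e+00]), 'contact_force': array([ 0.10055712, -0.15463952,  1.00206623]), 'moment': array([-0.00273945, -0.06322345, -0.02001744]), 'grasp_force': 0.0, 'grip_width': 0.9958014952365809}
```

View pics/top0.png

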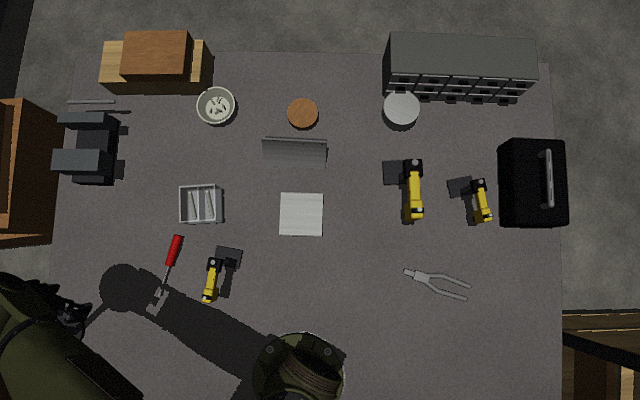

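View pics/side0.png

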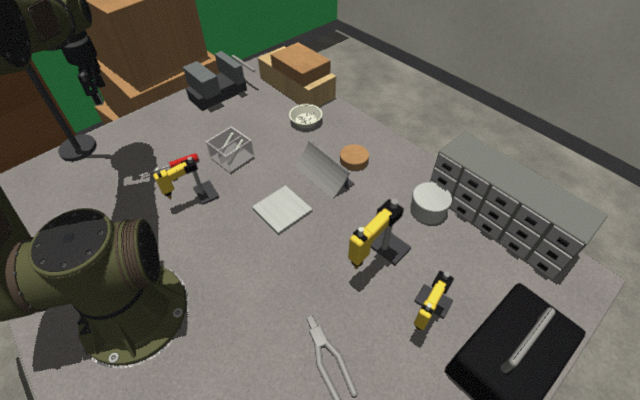

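Top view: tray (301,214), stop (295,150), caddy (200,204), tin (402,108), ashtray (216,105), tape (303,113), pliers (437,283), screwdriver (172,260). There are three yellow guns in the top view: (213,280), (414,190) and (482,200). The one at (414,190), side view (370,235), is the largest. It is also beside the stop, opposite the caddy, so it fits. I'll confirm it in a crop.

Run:
```python
from h import *
t,_=load('top0.png'); s,_=load('side0.png')
def crop(d,x,y,w,h,k): return cv2.resize(d['frame'][y:y+h,x:x+w,::-1],None,fx=k,fy=k,interpolation=cv2.INTER_CUBIC)
a=crop(t,250,130,100,110,3); b=crop(t,375,145,120,90,3)
c=crop(s,245,130,110,110,3); e=crop(s,335,190,125,90,3)
im=np.zeros((600,800,3),np.uint8)
for q,x,y in((a,0,0),(b,340,0),(c[:270],0,330),(e,340,330)): im[y:y+q.shape[0],x:x+q.shape[1]]=q[:600-y,:800-x]
cv2.imwrite('pics/crop1.png',im)
# tray corners top
g=t['frame'].astype(int); 
m=(cv2.cvtColor(t['frame'],cv2.COLOR_RGB2GRAY)>150).astype(np.uint8); m[:170]=0;m[250:]=0;m[:,:265]=0;m[:,335:]=0
c=max(cv2.findContours(m,0,2)[0],key=cv2.contourArea); r=cv2.minAreaRect(c); bx=cv2.boxPoints(r); print(r)
P=onz(t,bx+[0,0],12); print(P.round(1),np.linalg.norm(np.diff(P,axis=0),axis=1), P.mean(0))
```

```text
((300.71923828125, 213.73828125), (42.296630859375, 41.380760192871094), 2.385944128036499)
[[393.5  64.6  12. ]
 [510.2  64.7  12. ]
 [508.4 -54.8  12. ]
 [392.  -53.3  12. ]] [116.71788498 119.5320834  116.43572625] [451.03279591   5.29451908  12.        ]
```

View pics/crop1.png

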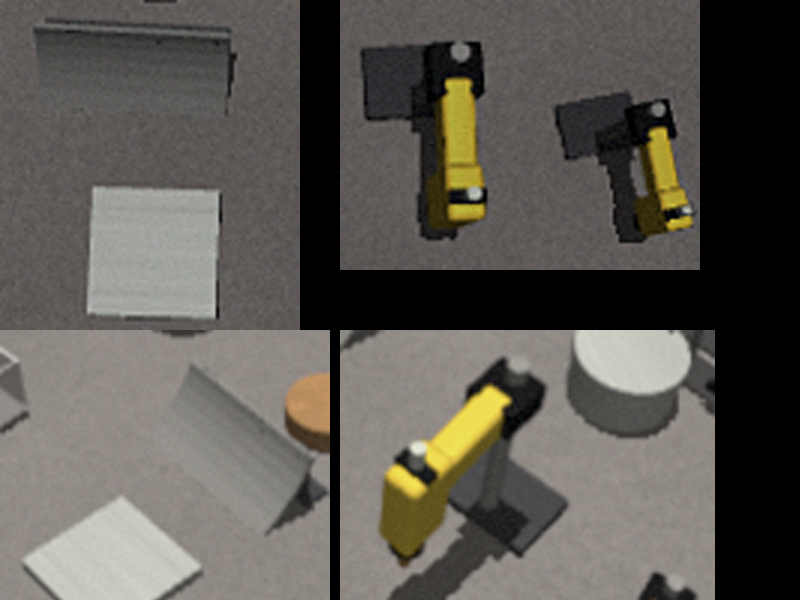

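Run:
```python
from h import *
t,_=load('top0.png'); s,_=load('side0.png')
print('nozzle',onz(s,[356.3,268],50))
T=lambda x,y:[(x-340)/3+375,y/3+145]
print('housing front edge z205',onz(t,[T(447,220),T(485,219),T(466,220)],205).round(1))
print('gun post top',onz(t,[T(461,52)],205), 'foot corners top',onz(t,[T(362,47),T(365,118)],12).round(1))
S=lambda x,y:[(x-340)/3+335,(y-330)/3+190]
print('foot corners side',onz(s,[S(567,503),S(520,553)],12).round(1))
A=lambda x,y:[x/3+250,y/3+130]; C=lambda x,y:[x/3+245,(y-330)/3+130]
print('stop top L',onz(t,[A(37,29)],70),onz(s,[C(192,364)],70),tri(t,A(37,29),s,C(192,364)))
print('stop top R',onz(t,[A(231,38)],70),onz(s,[C(312,461)],70),tri(t,A(231,38),s,C(312,461)))
print('foot R',onz(t,[A(227,113)],0),onz(s,[C(265,534)],0))
print('foot L',onz(t,[A(40,103)],0),)
print('tray side',onz(s,[C(122,497),C(200,569),C(24,564)],12).round(1))
print('tray top',onz(t,[A(94,187),A(219,188),A(88,314),A(217,318)],12).round(1))
```

```text
nozzle [[ 450.22733477 -283.92964564   50.        ]]
housing front edge z205 [[ 427.7 -261.7  205. ]
 [ 429.2 -291.4  205. ]
 [ 428.  -276.5  205. ]]
gun post top [[ 560.64503  -273.133597  205.      ]] foot corners top [[ 609.4 -222.4   12. ]
 [ 540.8 -225.7   12. ]]
foot corners side [[ 613.1 -321.9   12. ]
 [ 546.2 -327.2   12. ]]
stop top L [[645.24667844 114.0264887   70.        ]] [[645.82827783 111.64435626  70.        ]] (array([646.68248283, 114.00503187,  67.69640466]), np.float64(1.7144493386158897))
stop top R [[641.14605315 -63.01581022  70.        ]] [[639.47587842 -66.69880878  70.        ]] (array([642.92065514, -63.17115124,  64.78884785]), np.float64(0.6186555912597954))
foot R [[586.97086449 -61.03089928   0.        ]] [[587.8218595  -59.87768286   0.        ]]
foot L [[592.11773084 119.29410505   0.        ]]
tray side [[509.8  61.1  12. ]
 [507.1 -57.9  12. ]
 [389.4  56.6  12. ]]
tray top [[509.8  62.2  12. ]
 [512.1 -55.5  12. ]
 [390.4  62.8  12. ]
 [390.2 -57.1  12. ]]
```

The target gun is the one at top (414,190): it is clearly bigger than the two others, and its foot/housing distances fit. Estimates: nozzle about (448,-278); tray centre (450,3), yaw about 0.01; stop foot centre about (585,26), yaw about -0.024. Next I move behind the tray with the fingers open along y.

```bash
python3 -m handwheel '[{"grip":-1,"travel":[-0.4,-0.9,0],"twist":-0.5},{"grip":-1,"travel":[-0.4,-0.9,0],"twist":-0.5},{"grip":-1,"travel":[-0.4,-0.9,0],"twist":-0.5},{"grip":-1,"travel":[-0.4,-0.9,0],"twist":-0.5}]'
for i in 1; do python3 -m handwheel '[{"grip":-1,"travel":[-0.4,-1,0],"twist":0},{"grip":-1,"travel":[-0.4,-1,0],"twist":0}]'; done
python3 -m handwheel '[{"grip":-1,"travel":[-0.4,-1,0],"twist":0},{"grip":-1,"travel":[-0.4,-1,0],"twist":0}]'
python3 -m handwheel '[{"grip":-1,"travel":[-0.4,-1,0],"twist":0},{"grip":-1,"travel":[-0.4,-1,0],"twist":0}]'
python3 -m handwheel '[{"grip":-1,"travel":[-0.4,-1,0],"twist":0},{"grip":-1,"travel":[-0.4,-1,0],"twist":0},{"grip":-1,"travel":[-0.4,-1,0],"twist":0},{"grip":-1,"travel":[-0.4,-1,0],"twist":0}]'
```

```text
t: 0.5
ee_pos: [222.0, 424.1, 231.4]
tcp_rot: [3.141, 0.0, 3.12]
contact_force: [-0.3, 0.5, 0.8]
grip_width: 1.0
grasp_force: 0.0
t: 0.7
ee_pos: [252.2, 342.8, 230.8]
tcp_rot: [-3.141, -0.001, 3.118]
contact_force: [0.9, -0.0, 0.1]
grip_width: 1.002
grasp_force: 0.0
t: 0.9
ee_pos: [282.7, 261.6, 231.1]
tcp_rot: [-3.141, -0.0, 3.116]
contact_force: [0.9, 0.2, 0.3]
grip_width: 1.005
grasp_force: 0.0
t: 1.1
ee_pos: [313.1, 180.8, 231.3]
tcp_rot: [-3.141, 0.0, 3.116]
contact_force: [0.4, -0.3, -0.0]
grip_width: 1.001
grasp_force: 0.0
t: 1.5
ee_pos: [343.1, 101.6, 231.2]
tcp_rot: [3.142, -0.0, 3.115]
contact_force: [-0.8, 0.6, 0.2]
grip_width: 1.001
grasp_force: 0.0
```

```bash
python3 -m handwheel '[{"grip":-1,"travel":[-0.1,-0.9,0],"twist":0},{"grip":-1,"travel":[-0.1,-0.9,0],"twist":0}]'
python3 -m handwheel '[{"grip":-1,"travel":[-0.12,-0.33,0],"twist":0},{"grip":-1,"travel":[-0.12,-0.33,0],"twist":0},{"grip":-1,"travel":[-0.12,-0.33,0],"twist":0}]'
python3 - <<'E'
from h import *
d=snap('wrist','w0.png'); s=load('w0.png')[1]; T=d['T_tool_cam']; print(np.round(T,3), s['ee_pos'])
print('pred', proj(d,[[585+2.2,116,0],[585-2.2,-64,0],[510,62,12],[510,-57,12]],s))
E
```

```text
t: 1.7
ee_pos: [349.2, 29.5, 231.2]
tcp_rot: [-3.141, -0.0, 3.121]
contact_force: [0.5, -0.4, -1.1]
grip_width: 1.003
grasp_force: 0.0
t: 2.0
ee_pos: [358.3, 3.9, 231.1]
tcp_rot: [3.141, -0.001, 3.119]
contact_force: [-0.4, 1.0, -0.5]
grip_width: 1.003
grasp_force: 0.0
[[ 0.00000e+00  9.61000e-01  2.78000e-01  7.11610e+01]
 [ 1.00000e+00 -1.00000e-03  1.00000e-03 -3.79000e-01]
 [ 1.00000e-03  2.78000e-01 -9.61000e-01 -1.43303e+02]
 [ 0.00000e+00  0.00000e+00  0.00000e+00  1.00000e+00]] [358.27988023   3.8943033  231.13008535]
pred [[395.75859464 317.53768839]
 [281.05533747 317.44243611]
 [363.59889271 279.17162414]
 [281.5662222  280.75650266]]
```

View pics/w0.png

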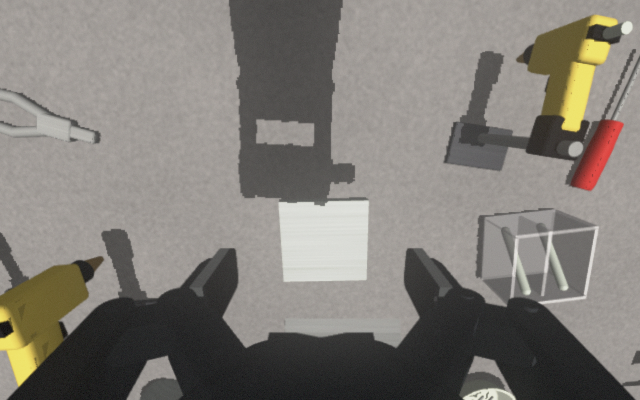

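The wrist view (upside down, image up = towards the robot) shows the tray at (283..368, 200..281), with the target gun lower left and the caddy on the right. The prediction agrees to about 4 mm. Next is the descent, watching the force.

```bash
python3 -m handwheel '[{"grip":-1,"travel":[0,0.02,1],"twist":0},{"grip":-1,"travel":[0,0.02,1],"twist":0}]'
python3 -m handwheel '[{"grip":-1,"travel":[0,0,1],"twist":0},{"grip":-1,"travel":[0,0,1],"twist":0}]'
python3 -m handwheel '[{"grip":-1,"travel":[0,0,0.65],"twist":0},{"grip":-1,"travel":[0,0,0.75],"twist":0},{"grip":-1,"travel":[0,0,0.75],"twist":0},{"grip":-1,"travel":[0,0,0.75],"twist":0}]'
python3 -m handwheel '[{"grip":-1,"travel":[0,0,0.05],"twist":0},{"grip":-1,"travel":[0,0,0.1],"twist":0},{"grip":-1,"travel":[0,0,0.1],"twist":0}]'
python3 -m handwheel '[{"grip":-1,"travel":[0,0,0.05],"twist":0},{"grip":-1,"travel":[0,0,0.05],"twist":0}]'
```

```text
t: 2.25
ee_pos: [357.5, 6.0, 149.4]
tcp_rot: [3.141, -0.001, 3.121]
contact_force: [0.4, 0.0, 0.0]
grip_width: 0.996
grasp_force: 0.0
t: 2.45
ee_pos: [357.0, 6.0, 68.9]
tcp_rot: [3.141, -0.002, 3.121]
contact_force: [0.7, -0.2, 0.3]
grip_width: 1.002
grasp_force: 0.0
t: 2.85
ee_pos: [359.3, 5.0, 12.9]
tcp_rot: [-3.141, 0.002, 3.12]
contact_force: [-0.1, 0.1, 0.3]
grip_width: 0.999
grasp_force: 0.0
t: 3.15
ee_pos: [358.5, 4.6, 3.6]
tcp_rot: [-3.142, 0.001, 3.119]
contact_force: [0.8, -0.2, -0.1]
grip_width: 0.998
grasp_force: 0.0
t: 3.35
ee_pos: [358.2, 4.6, -0.9]
tcp_rot: [3.142, -0.0, 3.119]
contact_force: [-0.1, 0.1, -0.2]
grip_width: 0.999
grasp_force: 0.0
```

```bash
python3 -m handwheel '[{"grip":-1,"travel":[0,0,0.1],"twist":0},{"grip":-1,"travel":[-0.1,0,0.1],"twist":0},{"grip":-1,"travel":[-0.2,0,0.1],"twist":0},{"grip":-1,"travel":[-0.25,0,0.1],"twist":0},{"grip":-1,"travel":[-0.3,0,0.1],"twist":0},{"grip":-1,"travel":[-0.35,0,0.1],"twist":0},{"grip":-1,"travel":[-0.4,0,0.1],"twist":0},{"grip":-1,"travel":[-0.5,0.02,0.1],"twist":0},{"grip":-1,"travel":[-0.6,0.04,0.1],"twist":0},{"grip":-1,"travel":[-0.7,0.06,0.1],"twist":0},{"grip":-1,"travel":[-0.8,0.08,0.1],"twist":0},{"grip":-1,"travel":[-0.9,0.1,0.1],"twist":0},{"grip":-1,"travel":[-1,0.12,0.1],"twist":0}]'
python3 -m handwheel '[{"grip":-1,"travel":[-0.05,0.01,0],"twist":0},{"grip":-1,"travel":[-0.1,0.02,0],"twist":0},{"grip":-1,"travel":[-0.1,0.02,0],"twist":0}]'
python3 - <<'E'
from h import *
t=snap('top','top1.png');s=snap('side','side1.png')
im=np.vstack([cv2.resize(d['frame'][y:y+100,x:x+200,::-1],None,fx=3,fy=3) for d,x,y in((t,215,125),(s,220,120))])
cv2.imwrite('pics/c1.png',im)
E
```

```text
t: 4.65
ee_pos: [439.2, 12.6, -8.7]
tcp_rot: [-3.142, -0.0, 3.12]
contact_force: [-1.9, -0.3, 1.5]
grip_width: 0.998
grasp_force: 0.8
t: 4.95
ee_pos: [447.0, 13.9, -8.7]
tcp_rot: [-3.142, 0.001, 3.12]
contact_force: [-0.4, -0.3, 0.2]
grip_width: 0.996
grasp_force: 0.0
```

View pics/c1.png

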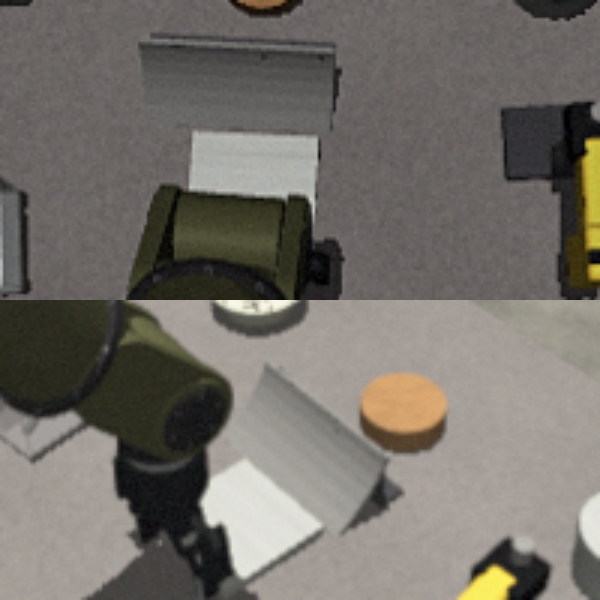

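The tray is at the foot of the stop, square and fully within its width. I push on up the stop, a bit slower.

```bash
python3 -m handwheel '[{"grip":-1,"travel":[-0.05,0.005,0],"twist":0},{"grip":-1,"travel":[-0.1,0.01,0],"twist":0},{"grip":-1,"travel":[-0.15,0.015,0],"twist":0},{"grip":-1,"travel":[-0.2,0.02,0],"twist":0},{"grip":-1,"travel":[-0.25,0.02,0],"twist":0},{"grip":-1,"travel":[-0.3,0.02,0],"twist":0},{"grip":-1,"travel":[-0.35,0.02,0],"twist":0},{"grip":-1,"travel":[-0.4,0.02,0],"twist":0},{"grip":-1,"travel":[-0.45,0.02,0],"twist":0},{"grip":-1,"travel":[-0.5,0.02,0],"twist":0}]'
python3 -m handwheel '[{"grip":-1,"travel":[-0.05,0,0],"twist":0},{"grip":-1,"travel":[-0.1,0,0],"twist":0},{"grip":-1,"travel":[-0.15,0,0],"twist":0},{"grip":-1,"travel":[-0.2,0,0],"twist":0},{"grip":-1,"travel":[-0.25,0,0],"twist":0},{"grip":-1,"travel":[-0.3,0,0],"twist":0},{"grip":-1,"travel":[-0.35,0,0],"twist":0},{"grip":-1,"travel":[-0.4,0,0],"twist":0},{"grip":-1,"travel":[-0.45,0,0],"twist":0},{"grip":-1,"travel":[-0.5,0,0],"twist":0}]'
python3 - <<'E'
from h import *
t=snap('top','top2.png');s=snap('side','side2.png')
im=np.vstack([cv2.resize(d['frame'][y:y+100,x:x+200,::-1],None,fx=3,fy=3) for d,x,y in((t,215,125),(s,220,120))])
cv2.imwrite('pics/c2.png',im)
E
```

```text
t: 6.05
ee_pos: [486.8, 14.6, -8.8]
tcp_rot: [3.142, -0.0, 3.119]
contact_force: [-2.6, -0.3, -0.9]
grip_width: 1.0
grasp_force: 1.5
t: 7.05
ee_pos: [526.8, 13.7, -8.8]
tcp_rot: [3.142, -0.0, 3.119]
contact_force: [-2.3, -0.5, -2.3]
grip_width: 1.002
grasp_force: 1.3
```

View pics/c2.png

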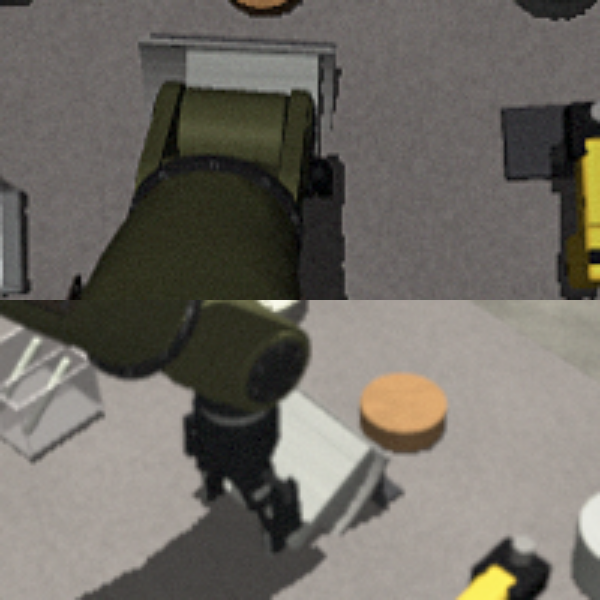

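```bash
python3 -m handwheel '[{"grip":-1,"travel":[-0.05,0,0],"twist":0},{"grip":-1,"travel":[-0.1,0,0],"twist":0},{"grip":-1,"travel":[-0.15,0,0],"twist":0},{"grip":-1,"travel":[-0.2,0,0],"twist":0},{"grip":-1,"travel":[-0.25,0,0],"twist":0},{"grip":-1,"travel":[-0.3,0,0],"twist":0},{"grip":-1,"travel":[-0.35,0,0],"twist":0}]'
python3 - <<'E'
from h import *
t=snap('top','top3.png');s=snap('side','side3.png')
im=np.vstack([cv2.resize(d['frame'][y:y+100,x:x+200,::-1],None,fx=3,fy=3) for d,x,y in((t,215,125),(s,220,120))])
cv2.imwrite('pics/c3.png',im)
E
```

```text
t: 7.85
ee_pos: [554.8, 13.1, -8.8]
tcp_rot: [-3.142, -0.0, 3.119]
contact_force: [-2.2, 0.4, 0.2]
grip_width: 1.0
grasp_force: 0.7
```

View pics/c3.png

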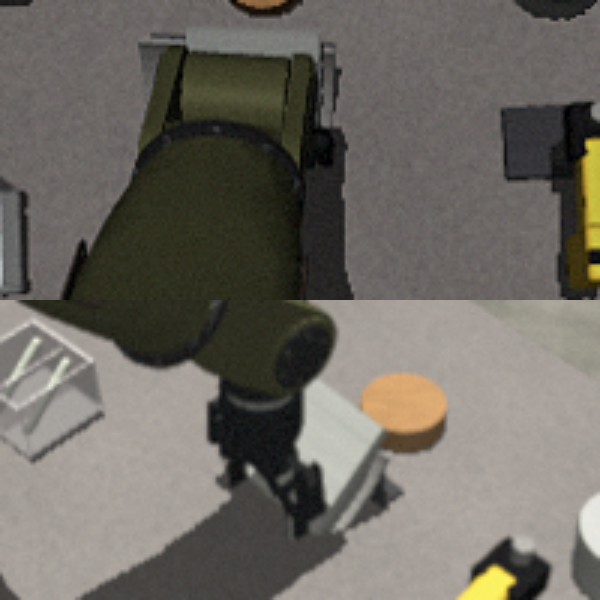

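Run:
```python
from h import *
t,_=load('top3.png'); s,_=load('side3.png')
print(tri(t,[215+318/3,125+32/3],s,[220+385/3,120+132/3]))
for z in (80,85,90,95): print(z,onz(t,[[321,135.7],[277.3,134.3]],z).round(1).tolist(), onz(s,[[348.3,164]],z).round(1))
```

```text
(array([656.69815727, -46.17722132,  81.52894292]), np.float64(0.5202443546983838))
80 [[657.3, -46.3, 80.0], [658.3, 72.3, 80.0]] [[657.5 -45.   80. ]]
85 [[655.8, -46.4, 85.0], [656.8, 71.7, 85.0]] [[653.8 -48.4  85. ]]
90 [[654.2, -46.5, 90.0], [655.2, 71.0, 90.0]] [[650.  -51.9  90. ]]
95 [[652.7, -46.6, 95.0], [653.7, 70.3, 95.0]] [[646.2 -55.3  95. ]]
```

```bash
python3 -m handwheel '[{"grip":-1,"travel":[-0.03,0,0],"twist":0},{"grip":-1,"travel":[-0.06,0,0],"twist":0},{"grip":-1,"travel":[-0.09,0,0],"twist":0},{"grip":-1,"travel":[-0.09,0,0],"twist":0}]'
python3 - <<'E'
from h import *
t=snap('top','top4.png');s=snap('side','side4.png')
t3,_=load('top3.png'); s3,_=load('side3.png')
# edge shift along columns, via gray profile
for a,b,cols in((t3,t,range(285,312)),):
    for d in(a,b):
        g=cv2.cvtColor(d['frame'],cv2.COLOR_RGB2GRAY)[125:150,285:312].mean(1); print(g.round(0).astype(int).tolist())
g=[cv2.cvtColor(d['frame'],cv2.COLOR_RGB2GRAY)[155:170,335:356].astype(int) for d in (s3,s)]
print(g[0][5:15]);print(g[1][5:15])
E
```

```text
t: 8.35
ee_pos: [562.0, 12.9, -8.7]
tcp_rot: [-3.142, 0.0, 3.12]
contact_force: [-0.4, 0.3, -0.1]
grip_width: 1.0
grasp_force: 0.2
[94, 82, 61, 51, 63, 88, 107, 104, 105, 111, 119, 123, 127, 125, 124, 124, 126, 111, 65, 41, 46, 51, 54, 55, 59]
[96, 81, 60, 52, 62, 86, 106, 108, 120, 126, 123, 120, 121, 121, 108, 65, 41, 47, 52, 55, 56, 57, 59, 61, 61]
[[193 195 191 196 191 194 195 194 194 186 175 171 167 170 173 171 177 173
  175 175 176]
 [190 191 191 194 195 193 195 195 195 194 186 179 172 170 171 173 176 173
  174 176 175]
 [186 186 188 193 193 193 192 192 193 195 195 187 167 156 164 171 168 172
  175 178 179]
 [190 187 187 190 192 195 194 192 190 193 197 184 138 118 127 136 140 148
  156 161 156]
 [193 193 187 187 188 190 193 194 194 194 186 159 105  85  80  76  88 102
  109 113 115]
 [194 195 192 188 188 187 191 192 195 191 166 119  88  79  69  68  69  69
   74  72  77]
 [194 192 193 191 188 186 187 186 190 181 134  92  83  72  63  69  67  69
   69  71  71]
 [196 194 194 193 192 190 188 186 184 151 107  85  77  68  65  68  70  71
   70  70  75]
 [194 192 194 192 194 194 192 188 
[... 335 characters left out ...]
4 180 186 185 184 189 188 189 191 185 154 119 127 155 171 171
  175 180 177]
 [188 189 188 182 180 184 183 189 189 188 183 162 115  91  94 125 139 148
  157 162 159]
 [191 190 189 188 182 178 181 184 185 188 178 133  85  79  73  77  88  96
  108 112 111]
 [189 188 188 190 185 188 184 183 184 182 160 106  86  76  67  66  72  70
   74  74  79]
 [191 189 190 187 190 189 184 186 182 171 132  94  76  70  70  63  68  69
   66  70  72]
 [190 187 191 191 189 189 188 186 180 147 103  80  77  63  66  69  69  69
   71  73  73]
 [193 189 189 187 190 188 189 186 159 111  84  71  68  62  67  72  72  66
   72  70  72]
 [189 190 190 190 190 187 191 177 134  91  80  76  87  71  71  71  71  68
   69  73  74]]
```

```bash
python3 -m handwheel '[{"grip":-1,"travel":[-0.02,0,0],"twist":0},{"grip":-1,"travel":[-0.04,0,0],"twist":0},{"grip":-1,"travel":[-0.05,0,0],"twist":0},{"grip":-1,"travel":[-0.05,0,0],"twist":0}]'
python3 -m handwheel '[{"grip":-1,"travel":[0.1,0,0],"twist":0},{"grip":-1,"travel":[0.3,0,0],"twist":0},{"grip":-1,"travel":[0.6,0,0],"twist":0},{"grip":-1,"travel":[0.6,0,0],"twist":0}]'
python3 -m handwheel '[{"grip":-1,"travel":[0.2,0,-0.5],"twist":0},{"grip":-1,"travel":[0.5,0,-1],"twist":0},{"grip":-1,"travel":[1,0,-1],"twist":0}]'
python3 -m handwheel '[{"grip":-1,"travel":[0.5,0,-0.6],"twist":0},{"grip":-1,"travel":[1,0,-1],"twist":0},{"grip":-1,"travel":[1,0,-1],"twist":0},{"grip":-1,"travel":[1,0,-1],"twist":0}]'
python3 - <<'E'
from h import *
t=snap('top','top5.png');s=snap('side','side5.png'); w=snap('wrist','w5.png')
im=np.zeros((600,800,3),np.uint8)
for d,x,y,px,py in((t,215,125,0,0),(s,240,115,0,300)):
    im[py:py+300,px:px+390]=cv2.resize(d['frame'][y:y+100,x:x+130,::-1],None,fx=3,fy=3)
im[:250,400:]=cv2.resize(w['frame'][:,:,::-1],(400,250))
cv2.imwrite('pics/c5.png',im)
E
```

```text
t: 8.85
ee_pos: [565.8, 12.9, -8.8]
tcp_rot: [3.142, -0.0, 3.119]
contact_force: [-0.1, -0.6, -0.5]
grip_width: 0.999
grasp_force: 0.5
t: 9.25
ee_pos: [515.2, 14.1, -8.9]
tcp_rot: [3.142, -0.002, 3.12]
contact_force: [0.3, -0.7, 0.3]
grip_width: 0.996
grasp_force: 0.0
t: 9.55
ee_pos: [440.4, 15.5, 75.5]
tcp_rot: [-3.141, 0.009, 3.12]
contact_force: [0.5, -0.2, -2.1]
grip_width: 0.996
grasp_force: 0.0
t: 9.95
ee_pos: [357.9, 17.5, 153.1]
tcp_rot: [-3.141, 0.005, 3.12]
contact_force: [1.0, -0.3, -0.4]
grip_width: 0.996
grasp_force: 0.0
```

View pics/c5.png

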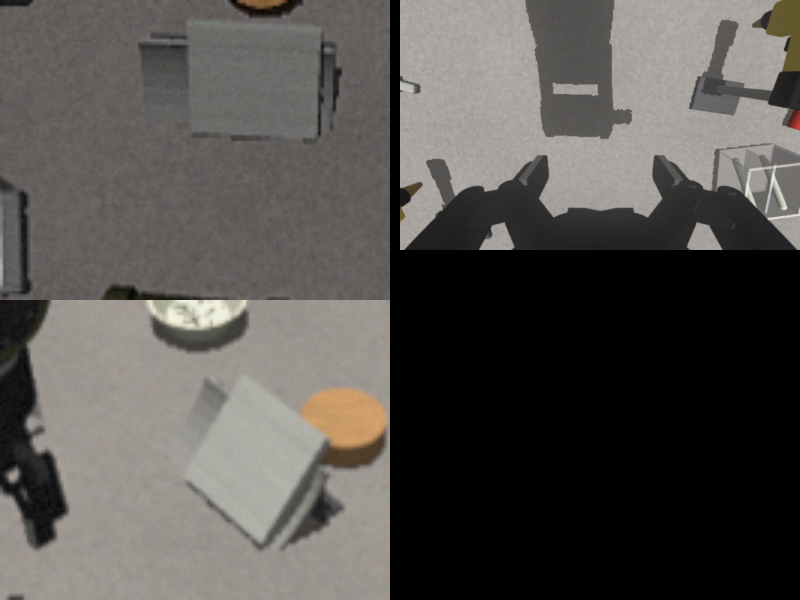

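The tray stays leaning by itself after the retreat: upper corners at crop (190,20),(322,28) in the top view, square on the stop. I triangulate its corners before going behind it.

Run:
```python
from h import *
t,_=load('top5.png'); s,_=load('side5.png')
T=lambda x,y:[215+x/3,125+y/3]; S=lambda x,y:[240+x/3,115+(y-300)/3]
P=[tri(t,T(*a),s,S(*b)) for a,b in (((188,20),(245,377)),((322,28),(328,436)),((319,138),(263,545)),((188,133),(186,478)))]
for p in P: print(p[0].round(1),round(p[1],1))
P=np.array([p[0] for p in P]); u=(P[0]+P[1]-P[2]-P[3])/2; print(np.linalg.norm(u),np.degrees(np.arctan2(u[2],u[0])))
# tape position
print('tape top centre',onz(t,[[303,111]],30))
```

```text
[661.9  70.8  89.8] 1.7
[655.2 -50.1  99.5] 0.0
[575.6 -49.    6. ] 0.1
[581.1  76.2  -2.4] 4.9
122.70135000434134 49.171415177463636
tape top centre [[744.86859954   8.39777294  30.        ]]
```

```bash
python3 -m handwheel '[{"grip":-1,"travel":[0,0,-0.5],"twist":0},{"grip":-1,"travel":[-0.5,0,-0.5],"twist":0},{"grip":-1,"travel":[-1,0.02,-0.5],"twist":0}]'
python3 -m handwheel '[{"grip":-1,"travel":[-0.6,0,0],"twist":0},{"grip":-1,"travel":[-1,0,0],"twist":0}]'
python3 -m handwheel '[{"grip":-1,"travel":[-0.6,0,0],"twist":0},{"grip":-1,"travel":[-1,0,0],"twist":0}]'
python3 -m handwheel '[{"grip":-1,"travel":[-0.6,0,0],"twist":0},{"grip":-1,"travel":[-1,0,0],"twist":0}]'
python3 -m handwheel '[{"grip":-1,"travel":[-0.15,0,0],"twist":0},{"grip":-1,"travel":[-0.15,0,0],"twist":0},{"grip":-1,"travel":[-0.15,0,0],"twist":0},{"grip":-1,"travel":[-0.15,0,0],"twist":0}]'
```

```text
t: 10.4
ee_pos: [439.9, 17.2, 192.0]
tcp_rot: [-3.141, 0.003, 3.119]
contact_force: [0.2, -0.3, 0.3]
grip_width: 1.003
grasp_force: 0.0
t: 10.6
ee_pos: [520.5, 15.4, 189.3]
tcp_rot: [3.142, -0.002, 3.119]
contact_force: [0.0, 0.2, -0.7]
grip_width: 0.999
grasp_force: 0.0
t: 10.8
ee_pos: [600.3, 13.6, 188.7]
tcp_rot: [3.142, -0.002, 3.119]
contact_force: [0.0, 0.1, -0.0]
grip_width: 0.996
grasp_force: 0.0
t: 11.0
ee_pos: [680.1, 11.9, 188.2]
tcp_rot: [3.142, -0.003, 3.119]
contact_force: [-0.1, -0.5, 0.7]
grip_width: 0.998
grasp_force: 0.0
t: 11.4
ee_pos: [689.2, 11.8, 190.7]
tcp_rot: [-3.142, -0.001, 3.12]
contact_force: [0.1, 0.4, 1.0]
grip_width: 1.0
grasp_force: 0.0
```

```bash
python3 -m handwheel '[{"grip":-1,"travel":[-0.06,0,0.3],"twist":0},{"grip":-1,"travel":[-0.06,0,0.8],"twist":0},{"grip":-1,"travel":[-0.06,0,0.8],"twist":0}]'
python3 -m handwheel '[{"grip":-1,"travel":[0,0,0.2],"twist":0},{"grip":-1,"travel":[0,0,0.4],"twist":0},{"grip":-1,"travel":[0,0,0.6],"twist":0},{"grip":-1,"travel":[0,0,0.75],"twist":0},{"grip":-1,"travel":[0,0,0.8],"twist":0},{"grip":-1,"travel":[0,0,0.8],"twist":0}]'
python3 -m handwheel '[{"grip":-1,"travel":[0.05,0,0],"twist":0},{"grip":-1,"travel":[0.1,0,0],"twist":0},{"grip":-1,"travel":[0.15,0,0],"twist":0},{"grip":-1,"travel":[0.2,0,-0.02],"twist":0},{"grip":-1,"travel":[0.25,0,-0.06],"twist":0},{"grip":-1,"travel":[0.3,0,-0.1],"twist":0},{"grip":-1,"travel":[0.35,0,-0.14],"twist":0}]'
```

```text
t: 11.7
ee_pos: [691.9, 11.7, 122.1]
tcp_rot: [3.141, -0.008, 3.119]
contact_force: [-0.3, -0.8, -0.1]
grip_width: 1.002
grasp_force: 0.0
t: 12.3
ee_pos: [694.4, 11.6, 62.7]
tcp_rot: [3.142, -0.001, 3.119]
contact_force: [-0.4, 0.8, -0.5]
grip_width: 1.001
grasp_force: 0.0
t: 13.0
ee_pos: [666.3, 12.2, 75.0]
tcp_rot: [-3.142, 0.0, 3.119]
contact_force: [1.1, 0.0, 0.2]
grip_width: 0.998
grasp_force: 0.2
```

```bash
python3 -m handwheel '[{"grip":-1,"travel":[0.05,0,-0.03],"twist":0},{"grip":-1,"travel":[0.1,0,-0.06],"twist":0},{"grip":-1,"travel":[0.15,0,-0.09],"twist":0},{"grip":-1,"travel":[0.2,0,-0.12],"twist":0},{"grip":-1,"travel":[0.25,0,-0.14],"twist":0},{"grip":-1,"travel":[0.3,0,-0.16],"twist":0},{"grip":-1,"travel":[0.35,0,-0.18],"twist":0},{"grip":-1,"travel":[0.4,0,-0.2],"twist":0},{"grip":-1,"travel":[0.45,0,-0.22],"twist":0},{"grip":-1,"travel":[0.5,0,-0.24],"twist":0}]'
python3 - <<'E'
from h import *
t=snap('top','top6.png');s=snap('side','side6.png')
im=np.vstack([cv2.resize(d['frame'][y:y+100,x:x+200,::-1],None,fx=3,fy=3) for d,x,y in((t,215,125),(s,220,120))])
cv2.imwrite('pics/c6.png',im)
E
```

```text
t: 14.0
ee_pos: [626.1, 13.1, 93.7]
tcp_rot: [-3.142, -0.0, 3.119]
contact_force: [0.7, -0.9, 0.1]
grip_width: 0.999
grasp_force: 0.1
```

View pics/c6.png

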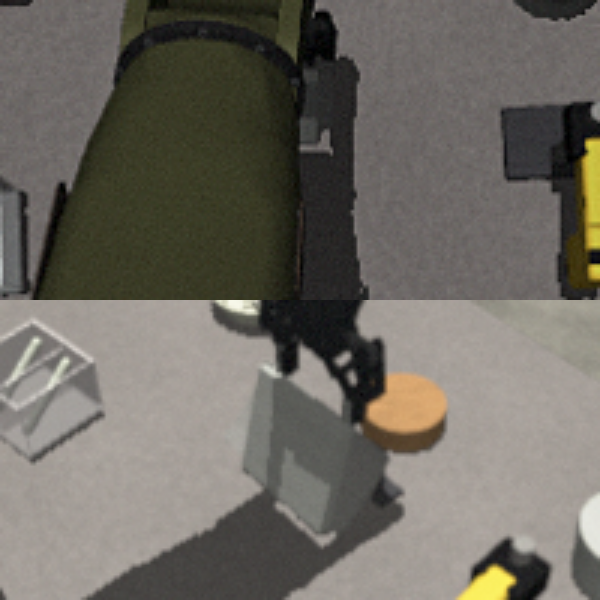

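The tray is at about 75°, with its lower edge still at the foot line. I continue over the balance point.

```bash
python3 -m handwheel '[{"grip":-1,"travel":[0.05,0,-0.02],"twist":0},{"grip":-1,"travel":[0.1,0,-0.04],"twist":0},{"grip":-1,"travel":[0.15,0,-0.05],"twist":0},{"grip":-1,"travel":[0.2,0,-0.06],"twist":0},{"grip":-1,"travel":[0.25,0,-0.06],"twist":0},{"grip":-1,"travel":[0.3,0,-0.06],"twist":0},{"grip":-1,"travel":[0.35,0,-0.06],"twist":0},{"grip":-1,"travel":[0.4,0,-0.06],"twist":0},{"grip":-1,"travel":[0.45,0,-0.06],"twist":0},{"grip":-1,"travel":[0.5,0,-0.06],"twist":0},{"grip":-1,"travel":[0.55,0,-0.06],"twist":0},{"grip":-1,"travel":[0.6,0,-0.06],"twist":0},{"grip":-1,"travel":[0.65,0,-0.06],"twist":0},{"grip":-1,"travel":[0.7,0,-0.06],"twist":0},{"grip":-1,"travel":[0.75,0,-0.06],"twist":0}]'
python3 -m handwheel '[{"grip":-1,"travel":[0.05,0,0],"twist":0},{"grip":-1,"travel":[0.1,0,0],"twist":0},{"grip":-1,"travel":[0.1,0,-0.3],"twist":0},{"grip":-1,"travel":[0.1,0,-1],"twist":0},{"grip":-1,"travel":[0.1,0,-1],"twist":0},{"grip":-1,"travel":[0.1,0,-1],"twist":0}]'
python3 - <<'E'
from h import *
w=snap('wrist','w7.png'); d,s=load('w7.png'); t=snap('top','top7.png'); sd=snap('side','side7.png')
print(s['ee_pos'],s['tcp_rot'])
im=np.zeros((550,800,3),np.uint8); im[:250,:400]=cv2.resize(w['frame'][:,:,::-1],(400,250))
im[:250,400:]=cv2.resize(t['frame'][75:275,160:480,::-1],(400,250)); im[250:,:]=cv2.resize(sd['frame'][100:250,200:600,::-1],(800,300)) 
cv2.imwrite('pics/c7.png',im)
E
```

```text
t: 15.6
ee_pos: [566.2, 14.5, 98.5]
tcp_rot: [3.142, 0.0, 3.119]
contact_force: [0.1, -0.2, 0.9]
grip_width: 0.998
grasp_force: 0.0
t: 16.2
ee_pos: [559.0, 14.6, 180.0]
tcp_rot: [-3.142, 0.003, 3.119]
contact_force: [-0.5, 0.5, -0.6]
grip_width: 0.996
grasp_force: 0.0
[559.02968997  14.62380321 180.00872348] [-3.14157616  0.00328253  3.11949622]
```

View pics/c7.png

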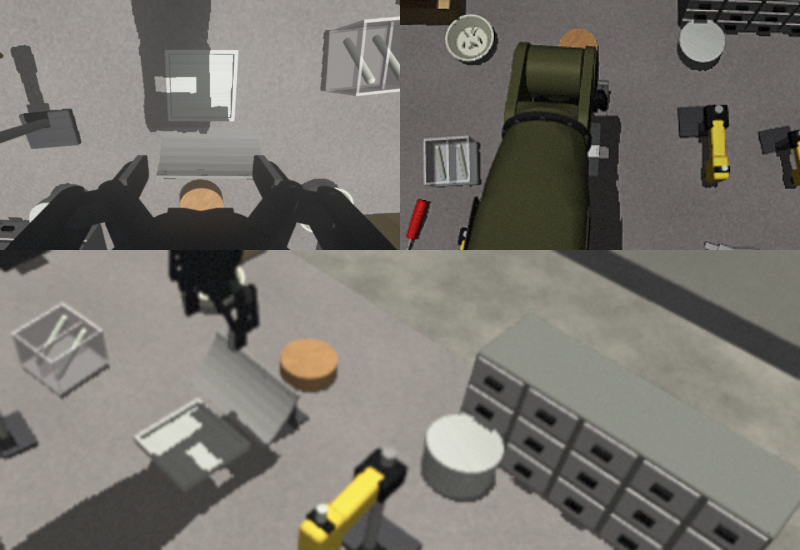

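The tray lies flat with its dish up in front of the stop: wrist-crop corners (167,51),(239,50),(235,120),(166,121), and nothing else has moved. I compute its pose, and use the remaining frames numerically only.

Run:
```python
from h import *
d,s=load('w7.png')
c=np.array([(167,51),(239,50),(235.5,121),(166,121.5)])*1.6
P=onz(d,c,12,s); print(P.round(1),P.mean(0).round(1),np.linalg.norm(P-np.roll(P,1,0),axis=1))
sd,_=load('side7.png')
# crop x=2*(px-200)
c=np.array([(134,437),(197,399),(276,452)]);c=np.c_[c[:,0]/2+200,(c[:,1]-250)/2+100]
print(onz(sd,c,12).round(1))
# nozzle in early wrist view w0 : tip at ~ (101,260)
d0,s0=load('w0.png'); print('nozzle w0',onz(d0,[[101,260]],50,s0), proj(d0,[[448,-278,50]],s0))
sd0,_=load('side0.png'); print(proj(sd0,[[448,-278,50]]), tri.__name__)
o1,v1=ray(d0,[[101,260]],s0);o2,v2=ray(sd0,[[356.3,268.2]])
t=np.linalg.lstsq(np.c_[v1[0],-v2[0]],o2-o1,rcond=None)[0]; print(o1+t[0]*v1[0],o2+t[1]*v2[0])
```

```text
[[449.3 -38.4  12. ]
 [450.3  79.3  12. ]
 [570.3  77.4  12. ]
 [568.5 -48.9  12. ]] [509.6  17.4  12. ] [119.65243027 117.77332788 119.96368446 126.27384076]
[[450.8  73.5  12. ]
 [566.6  70.7  12. ]
 [582.8 -84.1  12. ]]
nozzle w0 [[ 453.06512085 -283.25784134   50.        ]] [[103.95978447 256.41020271]]
[[353.83707111 266.91708096]] tri
[ 453.26321365 -283.60222677   49.61247479] [ 450.60726008 -283.70874673   48.3494825 ]
```

```bash
python3 -m handwheel '[{"grip":0.3,"travel":[0.5,0,0.2],"twist":0},{"grip":0.3,"travel":[1,-0.04,0.5],"twist":0},{"grip":0.3,"travel":[1,-0.04,1],"twist":0},{"grip":0.3,"travel":[1,-0.04,1],"twist":0}]'
python3 -m handwheel '[{"grip":0.3,"travel":[0,0,0.5],"twist":0},{"grip":0.3,"travel":[0,0,0.9],"twist":0},{"grip":0.3,"travel":[0,0,0.98],"twist":0},{"grip":0.3,"travel":[0,0,0.98],"twist":0},{"grip":0.3,"travel":[0,0,0.98],"twist":0}]'
python3 -m handwheel '[{"grip":0.3,"travel":[0,0,0.06],"twist":0},{"grip":0.3,"travel":[0,0,0.1],"twist":0},{"grip":0.3,"travel":[0,0,0.1],"twist":0}]'
python3 -m handwheel '[{"grip":0.3,"travel":[0,0,0.03],"twist":0},{"grip":0.3,"travel":[0,0,0.05],"twist":0},{"grip":0.3,"travel":[0,0,0.05],"twist":0}]'
```

```text
t: 16.75
ee_pos: [475.4, 13.3, 94.3]
tcp_rot: [3.141, -0.008, 3.119]
contact_force: [0.2, 0.5, 0.5]
grip_width: 0.351
grasp_force: 0.0
t: 17.25
ee_pos: [479.6, 13.1, 21.7]
tcp_rot: [-3.142, 0.002, 3.12]
contact_force: [0.4, 0.3, 0.2]
grip_width: 0.349
grasp_force: 0.0
t: 17.55
ee_pos: [478.5, 13.2, 12.1]
tcp_rot: [-3.142, 0.0, 3.12]
contact_force: [-0.4, -0.1, 0.3]
grip_width: 0.349
grasp_force: 0.0
t: 17.85
ee_pos: [478.4, 13.2, 7.9]
tcp_rot: [-3.142, -0.0, 3.119]
contact_force: [-0.2, -0.1, 0.4]
grip_width: 0.354
grasp_force: 0.0
```

```bash
python3 -m handwheel '[{"grip":0.3,"travel":[0,0,0.025],"twist":0},{"grip":0.3,"travel":[0,0,0.025],"twist":0}]'
python3 -m handwheel '[{"grip":0.3,"travel":[0,0,0.025],"twist":0},{"grip":0.3,"travel":[0,0,0.025],"twist":0}]'
python3 -m handwheel '[{"grip":0.3,"travel":[0,0,0.02],"twist":0},{"grip":0.3,"travel":[0,0,0.02],"twist":0}]'
```

```text
t: 18.05
ee_pos: [478.4, 13.2, 5.9]
tcp_rot: [3.142, -0.0, 3.119]
contact_force: [-0.3, -0.7, -0.5]
grip_width: 0.346
grasp_force: 0.0
t: 18.25
ee_pos: [478.4, 13.2, 3.9]
tcp_rot: [3.142, -0.0, 3.119]
contact_force: [0.1, 0.5, 0.1]
grip_width: 0.351
grasp_force: 0.0
t: 18.45
ee_pos: [478.6, 13.2, 3.5]
tcp_rot: [-3.142, -0.0, 3.12]
contact_force: [-9.8, 0.8, 21.2]
grip_width: 0.354
grasp_force: 10.7
```

```bash
python3 -m handwheel '[{"grip":0.3,"travel":[0,0,-0.05],"twist":0},{"grip":0.3,"travel":[0.05,0,-0.05],"twist":0},{"grip":0.3,"travel":[0.1,0,-0.05],"twist":0},{"grip":0.3,"travel":[0.15,0,-0.05],"twist":0},{"grip":0.3,"travel":[0.2,0,-0.05],"twist":0},{"grip":0.3,"travel":[0.25,0,-0.05],"twist":0},{"grip":0.3,"travel":[0.3,0,-0.05],"twist":0},{"grip":0.3,"travel":[0.36,0,-0.05],"twist":0},{"grip":0.3,"travel":[0.42,0,-0.05],"twist":0},{"grip":0.3,"travel":[0.48,0,-0.05],"twist":0},{"grip":0.3,"travel":[0.54,0,-0.05],"twist":0},{"grip":0.3,"travel":[0.6,0,-0.05],"twist":0},{"grip":0.3,"travel":[0.66,0,-0.05],"twist":0},{"grip":0.3,"travel":[0.72,0,-0.05],"twist":0},{"grip":0.3,"travel":[0.78,0,-0.05],"twist":0},{"grip":0.3,"travel":[0.84,0,-0.05],"twist":0},{"grip":0.3,"travel":[0.88,0,-0.05],"twist":0},{"grip":0.3,"travel":[0.88,0,-0.05],"twist":0}]'
python3 -m handwheel '[{"grip":0.3,"travel":[-0.06,0,0],"twist":0},{"grip":0.3,"travel":[-0.06,0,-0.4],"twist":0},{"grip":0.3,"travel":[-0.06,0,-1],"twist":0},{"grip":0.3,"travel":[-0.06,0,-1],"twist":0}]'
python3 -m handwheel '[{"grip":0.3,"travel":[-0.5,0.3,-0.6],"twist":-0.9},{"grip":0.3,"travel":[-1,1,-1],"twist":-1},{"grip":0.3,"travel":[-1,1,-1],"twist":-1},{"grip":0.3,"travel":[-1,1,-1],"twist":-1},{"grip":0.3,"travel":[-1,1,-1],"twist":-1},{"grip":0.3,"travel":[-1,1,-1],"twist":-1},{"grip":0.3,"travel":[-1,1,-1],"twist":-1}]'
```

```text
t: 20.25
ee_pos: [407.7, 14.8, 6.5]
tcp_rot: [-3.142, -0.0, 3.119]
contact_force: [-0.5, -0.5, -0.5]
grip_width: 0.348
grasp_force: 0.0
t: 20.65
ee_pos: [415.8, 14.5, 91.3]
tcp_rot: [-3.141, 0.008, 3.12]
contact_force: [0.3, 0.3, -0.5]
grip_width: 0.35
grasp_force: 0.0
t: 21.35
ee_pos: [494.9, 92.9, 166.3]
tcp_rot: [3.141, -0.0, -2.378]
contact_force: [-0.2, 0.4, -0.2]
grip_width: 0.35
grasp_force: 0.0
```

```bash
python3 -m handwheel '[{"grip":-1,"travel":[0,0,0],"twist":1},{"grip":-1,"travel":[0,0,0],"twist":1},{"grip":-1,"travel":[0,0,0],"twist":1},{"grip":-1,"travel":[0,0,0],"twist":1},{"grip":-1,"travel":[0,0,0],"twist":1},{"grip":-1,"travel":[0,0,0],"twist":1}]'
python3 -m handwheel '[{"grip":-1,"travel":[0,0,0],"twist":1},{"grip":-1,"travel":[0,0,0],"twist":1},{"grip":-1,"travel":[0,0,0],"twist":1},{"grip":-1,"travel":[0,0,0],"twist":1},{"grip":-1,"travel":[0,0,0],"twist":1},{"grip":-1,"travel":[0,0,0],"twist":1}]'
python3 -m handwheel '[{"grip":-1,"travel":[0,0,0],"twist":1},{"grip":-1,"travel":[0,0,0],"twist":1},{"grip":-1,"travel":[0,0,0],"twist":1},{"grip":-1,"travel":[0,0,0],"twist":1},{"grip":-1,"travel":[0,0,0],"twist":1},{"grip":-1,"travel":[0,0,0],"twist":1}]'
python3 - <<'E'
from h import *
w=snap('wrist','w8.png'); s=load('w8.png')[1]; sd=snap('side','side8.png'); t=snap('top','top8.png')
print(s['ee_pos'],s['tcp_rot'],'pred',proj(w,[[391,75,12],[511,75,12],[511,-45,12],[391,-45,12]],s).round(), 'nozzle',proj(w,[[450,-282,50]],s))
def rim(d,s,pr,n):
    # bright metallic blob near predicted corners
    c=np.clip(pr,[0,0],[639,399]); x0,y0=c.min(0).astype(int)-12; x1,y1=c.max(0).astype(int)+12
    x0=max(x0,0);y0=max(y0,0)
    g=cv2.cvtColor(d['frame'],cv2.COLOR_RGB2GRAY); print(n,x0,x1,y0,y1)
    for r in range(y0,y1,6): print(r,g[r,x0:x1:4].tolist())
rim(t,None,proj(t,[[391,75,12],[511,75,12],[511,-45,12],[391,-45,12]]),'top')
E
```

```text
t: 21.95
ee_pos: [494.8, 92.8, 166.4]
tcp_rot: [3.142, -0.0, 3.112]
contact_force: [-0.2, 0.1, 0.5]
grip_width: 1.003
grasp_force: 0.0
t: 22.55
ee_pos: [494.8, 92.8, 166.4]
tcp_rot: [-3.141, -0.0, 2.327]
contact_force: [0.6, -0.7, 0.0]
grip_width: 0.999
grasp_force: 0.0
t: 23.15
ee_pos: [494.8, 92.8, 166.4]
tcp_rot: [-3.141, -0.0, 1.541]
contact_force: [0.2, -0.5, -0.2]
grip_width: 1.003
grasp_force: 0.0
[494.81860847  92.80142952 166.38078041] [-3.14144286e+00 -3.54930094e-06  1.54111579e+00] pred [[227. 206.]
 [336. 202.]
 [338. 297.]
 [240. 299.]] nozzle [[296.13515732 464.09525057]]
top 262 331 179 247
179 [61, 67, 14, 4, 31, 38, 38, 103, 104, 100, 103, 99, 101, 110, 101, 97, 103, 102]
185 [56, 59, 16, 63, 36, 38, 74, 104, 100, 109, 66, 99, 101, 107, 101, 100, 108, 97]
191 [63, 59, 11, 25, 37, 31, 32, 32, 35, 31, 33, 40, 100, 99, 107, 100, 103, 96]
197 [62, 69, 13, 22, 51, 62, 61, 52, 59, 64, 63, 55, 187, 169, 187, 95, 104, 98]
203 [86, 82, 7, 20, 54, 57, 64, 57, 62, 64, 57, 47, 180, 183, 186, 104, 101, 101]
209 [20, 16, 12, 21, 51, 57, 63, 61, 57, 62, 60, 51, 184, 182, 136, 100, 111, 96]
215 [33, 24, 43, 0, 55, 64, 183, 183, 180, 187, 59, 50, 185, 191, 50, 105, 109, 100]
221 [33, 31, 20, 10, 59, 62, 127, 48, 46, 51, 63, 61, 194, 176, 19, 108, 114, 100]
227 [35, 29, 16, 45, 62, 56, 57, 61, 64, 58, 60, 64, 196, 187, 97, 96, 103, 103]
233 [36, 27, 28, 60, 63, 65, 62, 61, 62, 63, 55, 63, 77, 181, 97, 101, 108, 102]
239 [40, 29, 21, 22, 37, 41, 36, 33, 34, 38, 39, 38, 40, 101, 112, 107, 106, 104]
245 [42, 27, 18, 13, 33, 32, 32, 42, 36, 39, 26, 37, 37, 109, 98, 104, 110, 102]
```

Run:
```python
from h import *
t,_=load('top8.png'); w,s=load('w8.png')
g=cv2.GaussianBlur(cv2.cvtColor(t['frame'],cv2.COLOR_RGB2GRAY),(3,3),0).astype(int)
for r in range(190,240,4):
    row=g[r,300:330]; dd=np.diff(row); print(r,300+np.argmax(np.abs(dd)*(np.arange(29)>8)),row[8:26].tolist())
gw=cv2.GaussianBlur(cv2.cvtColor(w['frame'],cv2.COLOR_RGB2GRAY),(3,3),0)
print('wrist')
for r in range(180,320,8): print(r,gw[r,205:365:5].tolist())
```

```text
190 312 [100, 99, 98, 97, 98, 100, 101, 100, 98, 99, 100, 100, 101, 101, 99, 98, 99, 98]
194 318 [167, 160, 155, 154, 157, 156, 152, 149, 151, 154, 139, 109, 97, 100, 103, 104, 102, 100]
198 318 [163, 189, 185, 183, 182, 181, 180, 179, 177, 177, 150, 100, 87, 97, 97, 99, 102, 103]
202 318 [160, 182, 176, 175, 175, 176, 177, 178, 180, 183, 158, 111, 97, 104, 104, 103, 103, 103]
206 317 [164, 187, 180, 181, 181, 181, 181, 182, 183, 173, 140, 109, 101, 103, 103, 103, 103, 104]
210 317 [156, 184, 181, 179, 178, 178, 178, 179, 181, 166, 127, 101, 100, 102, 103, 102, 101, 102]
214 317 [164, 190, 186, 184, 183, 183, 184, 184, 183, 155, 107, 96, 104, 105, 104, 104, 104, 105]
218 317 [100, 164, 188, 183, 182, 181, 181, 182, 184, 151, 97, 90, 103, 104, 102, 101, 101, 99]
222 309 [58, 98, 163, 188, 183, 181, 181, 181, 183, 146, 89, 89, 106, 104, 105, 107, 108, 110]
226 309 [65, 108, 166, 185, 181, 182, 183, 184, 172, 140, 109, 101, 103, 103, 102, 102, 104, 103]
230 309 [58, 77, 127, 170, 180, 177, 178, 182, 162, 121, 104, 107, 107, 108, 109, 108, 108, 108]
234 310 [62, 62, 81, 134, 179, 186, 17
[... 2233 characters left out ...]
 224, 224, 224, 225, 226, 219, 214, 167, 167, 164, 167, 168]
292 [44, 44, 47, 49, 51, 52, 156, 217, 137, 136, 137, 143, 144, 143, 148, 149, 148, 147, 149, 155, 157, 156, 154, 152, 151, 168, 215, 163, 169, 165, 165, 164]
300 [46, 45, 44, 48, 49, 108, 172, 168, 168, 171, 175, 171, 166, 170, 172, 171, 170, 171, 172, 170, 168, 168, 170, 169, 167, 166, 164, 173, 163, 167, 165, 169]
308 [46, 46, 45, 47, 68, 168, 171, 175, 173, 173, 174, 171, 170, 171, 176, 172, 169, 172, 172, 170, 174, 171, 171, 168, 167, 169, 165, 168, 168, 164, 166, 167]
316 [43, 45, 46, 50, 165, 166, 169, 169, 168, 168, 173, 174, 171, 172, 172, 168, 173, 171, 169, 169, 170, 163, 170, 170, 166, 171, 171, 167, 162, 166, 164, 169]
```

The tray is at about (452,17), well aligned. I go down on its left side with the fingers spread along x.

```bash
python3 -m handwheel '[{"grip":-1,"travel":[0.22,-0.53,0],"twist":0},{"grip":-1,"travel":[0.22,-0.53,0.3],"twist":0},{"grip":-1,"travel":[0.22,-0.53,0.9],"twist":0},{"grip":-1,"travel":[0.22,-0.53,0.9],"twist":0}]'
python3 -m handwheel '[{"grip":-1,"travel":[0,0,0.5],"twist":0},{"grip":-1,"travel":[0,0,0.9],"twist":0},{"grip":-1,"travel":[0,0,1],"twist":0},{"grip":-1,"travel":[0,0,1],"twist":0},{"grip":-1,"travel":[0,0,1],"twist":0}]'
python3 -m handwheel '[{"grip":-1,"travel":[0,0,0.1],"twist":0},{"grip":-1,"travel":[0,0,0.25],"twist":0},{"grip":-1,"travel":[0,0,0.28],"twist":0},{"grip":-1,"travel":[0,0,0.28],"twist":0}]'
```

```text
t: 23.7
ee_pos: [450.0, 111.0, 90.4]
tcp_rot: [-3.133, 0.002, 1.55]
contact_force: [-0.3, 0.1, 0.7]
grip_width: 0.998
grasp_force: 0.0
t: 24.2
ee_pos: [453.8, 111.5, 16.4]
tcp_rot: [3.139, -0.0, 1.549]
contact_force: [-0.1, 1.4, 0.8]
grip_width: 0.996
grasp_force: 0.0
t: 24.6
ee_pos: [452.3, 111.3, -8.5]
tcp_rot: [-3.14, 0.0, 1.549]
contact_force: [-0.4, -0.6, -0.4]
grip_width: 1.0
grasp_force: 0.0
```

```bash
python3 -m handwheel '[{"grip":-1,"travel":[-0.1,0,0],"twist":0},{"grip":-1,"travel":[-0.2,0,0],"twist":0},{"grip":-1,"travel":[-0.25,0,0],"twist":0},{"grip":-1,"travel":[-0.3,0,0],"twist":0},{"grip":-1,"travel":[-0.35,0.01,0],"twist":0},{"grip":-1,"travel":[-0.42,0.01,0],"twist":0},{"grip":-1,"travel":[-0.5,0.01,0],"twist":0},{"grip":-1,"travel":[-0.6,0.01,0],"twist":0},{"grip":-1,"travel":[-0.7,0.02,0],"twist":0},{"grip":-1,"travel":[-0.8,0.02,0],"twist":0},{"grip":-1,"travel":[-0.9,0.02,0],"twist":0},{"grip":-1,"travel":[-1,0.02,0],"twist":0}]'
python3 -m handwheel '[{"grip":-1,"travel":[-0.1,0,0],"twist":0},{"grip":-1,"travel":[-0.2,0,0],"twist":0},{"grip":-1,"travel":[-0.3,0.01,0],"twist":0},{"grip":-1,"travel":[-0.4,0.01,0],"twist":0},{"grip":-1,"travel":[-0.5,0.01,0],"twist":0},{"grip":-1,"travel":[-0.6,0.01,0],"twist":0},{"grip":-1,"travel":[-0.7,0.02,0],"twist":0},{"grip":-1,"travel":[-0.8,0.02,0],"twist":0},{"grip":-1,"travel":[-0.9,0.02,0],"twist":0},{"grip":-1,"travel":[-1,0.02,0],"twist":0}]'
python3 -m handwheel '[{"grip":-1,"travel":[-0.1,0,0],"twist":0},{"grip":-1,"travel":[-0.2,0,0],"twist":0},{"grip":-1,"travel":[-0.3,0.01,0],"twist":0},{"grip":-1,"travel":[-0.4,0.01,0],"twist":0},{"grip":-1,"travel":[-0.5,0.01,0],"twist":0},{"grip":-1,"travel":[-0.6,0.01,0],"twist":0},{"grip":-1,"travel":[-0.7,0.02,0],"twist":0},{"grip":-1,"travel":[-0.8,0.02,0],"twist":0},{"grip":-1,"travel":[-0.9,0.02,0],"twist":0},{"grip":-1,"travel":[-1,0.02,0],"twist":0}]'
python3 -m handwheel '[{"grip":-1,"travel":[-0.1,0,0],"twist":0},{"grip":-1,"travel":[-0.2,0,0],"twist":0},{"grip":-1,"travel":[-0.3,0.01,0],"twist":0},{"grip":-1,"travel":[-0.4,0.01,0],"twist":0},{"grip":-1,"travel":[-0.5,0.01,0],"twist":0},{"grip":-1,"travel":[-0.55,0.01,0],"twist":0},{"grip":-1,"travel":[-0.6,0.01,0],"twist":0},{"grip":-1,"travel":[-0.65,0.01,0],"twist":0},{"grip":-1,"travel":[-0.65,0.01,0],"twist":0}]'
python3 - <<'E'
from h import *
w=snap('wrist','w9.png'); s=load('w9.png')[1]; sd=snap('side','side9.png'); t=snap('top','top9.png')
y=s['ee_pos'][1]-11-60
C=[[392,y+60,12],[512,y+60,12],[512,y-60,12],[392,y-60,12]]
print(s['ee_pos'],'side pred',proj(sd,C).round(),'top pred',proj(t,C).round(),'w noz',proj(w,[[450,-282,50]],s))
E
```

```text
t: 25.8
ee_pos: [452.4, 30.6, -7.9]
tcp_rot: [-3.142, -0.0, 1.549]
contact_force: [-0.0, 2.4, 1.2]
grip_width: 1.002
grasp_force: 0.8
t: 26.8
ee_pos: [452.3, -49.3, -7.9]
tcp_rot: [-3.142, -0.0, 1.549]
contact_force: [-0.2, 1.3, 0.6]
grip_width: 1.0
grasp_force: 0.6
t: 27.8
ee_pos: [452.1, -129.3, -7.9]
tcp_rot: [-3.142, -0.0, 1.549]
contact_force: [-0.0, 1.5, 0.2]
grip_width: 1.001
grasp_force: 0.6
t: 28.7
ee_pos: [451.8, -181.1, -7.9]
tcp_rot: [3.142, 0.0, 1.548]
contact_force: [0.6, -0.0, 0.0]
grip_width: 0.996
grasp_force: 0.0
[ 451.81421234 -181.0560497    -7.91150431] side pred [[312. 265.]
 [347. 239.]
 [381. 268.]
 [346. 299.]] top pred [[371. 237.]
 [371. 194.]
 [414. 195.]
 [414. 238.]] w noz [[322.42229669 498.00814774]]
```

```bash
cat >> h.py <<'E'
def edge(d,P0,P1,nrm,z=12,half=14,s=None):
    """for points between P0,P1 (world xy) scan along nrm (outwards, mm), print strongest gray step"""
    g=cv2.GaussianBlur(cv2.cvtColor(d['frame'],cv2.COLOR_RGB2GRAY),(3,3),0).astype(np.float32); out=[]
    for a in np.linspace(.1,.9,9):
        p=np.array(P0)*(1-a)+np.array(P1)*a; o=np.arange(-half,half+.1,1.)
        uv=proj(d,np.c_[p+o[:,None]*np.array(nrm),np.full(len(o),z)],s).astype(np.float32)
        v=cv2.remap(g,uv[:,:1],uv[:,1:],1)[:,0]; k=np.abs(v[2:]-v[:-2])
        i=k.argmax(); out.append((o[i+1],int(k[i])))
    return out
E
python3 - <<'E'
from h import *
sd,_=load('side9.png'); t,_=load('top9.png'); cy=-181-71; 
for n,d in(('side',sd),('top',t)):
    print(n,'near x392',edge(d,[392,cy+60],[392,cy-60],[-1,0]))
    print(n,'far x512',edge(d,[512,cy+60],[512,cy-60],[1,0]))
    print(n,'right y-60',edge(d,[392,cy-60],[512,cy-60],[0,-1]))
E
```

```text
side near x392 [(np.float64(4.0), 8), (np.float64(4.0), 7), (np.float64(5.0), 7), (np.float64(6.0), 8), (np.float64(3.0), 40), (np.float64(2.0), 37), (np.float64(3.0), 40), (np.float64(3.0), 40), (np.float64(4.0), 47)]
side far x512 [(np.float64(5.0), 29), (np.float64(7.0), 29), (np.float64(7.0), 23), (np.float64(-11.0), 1), (np.float64(-7.0), 0), (np.float64(-9.0), 16), (np.float64(-13.0), 20), (np.float64(-3.0), 7), (np.float64(-3.0), 7)]
side right y-60 [(np.float64(0.0), 45), (np.float64(0.0), 40), (np.float64(1.0), 45), (np.float64(9.0), 31), (np.float64(7.0), 25), (np.float64(6.0), 24), (np.float64(-2.0), 34), (np.float64(-4.0), 42), (np.float64(-5.0), 42)]
top near x392 [(np.float64(13.0), 0), (np.float64(7.0), 1), (np.float64(-10.0), 1), (np.float64(-13.0), 0), (np.float64(9.0), 1), (np.float64(-4.0), 7), (np.float64(3.0), 23), (np.float64(3.0), 30), (np.float64(2.0), 32)]
top far x512 [(np.float64(13.0), 2), (np.float64(13.0), 5), (np.float64(11.0), 19), (np.float64(6.0), 20), (np.float64(0.0), 20), (np.float64(-8.0), 33), (np.float64(-10.0), 35), (np.float64(-1.0), 6), (np.float64(13.0), 9)]
top right y-60 [(np.float64(0.0), 17), (np.float64(-9.0), 18), (np.float64(2.0), 18), (np.float64(3.0), 10), (np.float64(-8.0), 30), (np.float64(13.0), 7), (np.float64(11.0), 31), (np.float64(-12.0), 35), (np.float64(-12.0), 28)]
```

```bash
python3 -m handwheel '[{"grip":-1,"travel":[-0.05,0,0],"twist":0},{"grip":-1,"travel":[-0.1,0,0],"twist":0},{"grip":-1,"travel":[-0.15,0,0],"twist":0},{"grip":-1,"travel":[-0.2,0,0],"twist":0},{"grip":-1,"travel":[-0.25,0,0],"twist":0},{"grip":-1,"travel":[-0.3,0,0],"twist":0},{"grip":-1,"travel":[-0.33,0.01,0],"twist":0},{"grip":-1,"travel":[-0.36,0.01,0],"twist":0},{"grip":-1,"travel":[-0.36,0.01,0],"twist":0}]'
python3 -m handwheel '[{"grip":-1,"travel":[0.2,0,0],"twist":0},{"grip":-1,"travel":[0.6,0,0],"twist":0},{"grip":-1,"travel":[1,0,0],"twist":0},{"grip":-1,"travel":[1,0,-0.5],"twist":0},{"grip":-1,"travel":[1,0,-1],"twist":0},{"grip":-1,"travel":[1,0,-1],"twist":0}]'
python3 -m handwheel '[{"grip":-1,"travel":[0.5,0,-0.5],"twist":0},{"grip":-1,"travel":[1,0,-1],"twist":0},{"grip":-1,"travel":[1,0,-1],"twist":0},{"grip":-1,"travel":[1,0,-1],"twist":0}]'
python3 - <<'E'
from h import *
w=snap('wrist','w10.png'); s=load('w10.png')[1]; sd=snap('side','side10.png'); t=snap('top','top10.png')
cy=-282; cx=450
for n,d in(('side',sd),('top',t),('wrist',w)):
    for l,a in (('near',([cx-60,cy+60],[cx-60,cy-60],[-1,0])),('far',([cx+60,cy+60],[cx+60,cy-60],[1,0])),('right',([cx-60,cy-60],[cx+60,cy-60],[0,-1])),('left',([cx-60,cy+60],[cx+60,cy+60],[0,1]))):
        print(n,l,[(int(x),k) for x,k in edge(d,*a,s=s)])
print(s['ee_pos'],proj(w,[[450,-282,50],[450,-222,12]],s))
E
```

```text
t: 29.75
ee_pos: [452.0, -209.8, -7.9]
tcp_rot: [3.141, 0.0, 1.548]
contact_force: [-1.3, -0.3, -0.2]
grip_width: 1.001
grasp_force: 0.0
t: 30.35
ee_pos: [455.8, -129.1, 76.5]
tcp_rot: [3.135, 0.002, 1.55]
contact_force: [-0.0, -0.4, -0.1]
grip_width: 1.002
grasp_force: 0.0
t: 30.75
ee_pos: [455.8, -48.1, 153.0]
tcp_rot: [3.139, 0.0, 1.551]
contact_force: [0.1, -0.5, -0.1]
grip_width: 0.995
grasp_force: 0.0
side near [(-1, 38), (-1, 38), (0, 42), (0, 39), (0, 41), (0, 37), (0, 40), (1, 41), (1, 40)]
side far [(10, 4), (-6, 1), (13, 8), (-5, 23), (-11, 25), (0, 7), (0, 16), (-12, 28), (-13, 31)]
side right [(-1, 47), (-1, 44), (-1, 39), (-1, 41), (-1, 39), (0, 36), (-1, 41), (1, 40), (1, 43)]
side left [(-10, 29), (-10, 25), (-10, 23), (-10, 26), (-10, 28), (-11, 24), (-6, 26), (-3, 19), (9, 15)]
top near [(-1, 20), (-1, 24), (-1, 33), (-2, 30), (-2, 23), (0, 22), (0, 28), (0, 24), (0, 15)]
top far [(2, 21), (2, 19), (3, 14), (0, 17), (0, 11), (-2, 3), (-8, 12), (-7, 14), (-13, 14)]
top right [(-2, 24), (-2, 20), (-11, 18), (-11, 19), (1, 15), (4, 7), (-8, 49), (1, 20), (1, 19)]
top left [(0, 31), (0, 33), (0, 33), (1, 25), (-2, 23), (-2, 22), (-2, 30), (-2, 30), (-2, 34)]
wrist near [(3, 54), (-1, 2), (6, 2), (5, 1), (13, 1), (-2, 2), (12, 1), (6, 1), (0, 1)]
wrist far [(7, 55), (4, 1), (-12, 1), (-8, 1), (-7, 1), (-9, 1), (6, 1), (-1, 1), (8, 1)]
wrist right [(-7, 33), (-7, 30), (-7, 25), (-6, 29), (-6, 34), (-6, 30), (-6, 25), (-5, 31), (-5, 31)]
wrist left [(-3, 75), (-3, 73), (-5, 71), (-8, 72), (-11, 72), (-9, 72), (-6, 71), (-5, 76), (-5, 75)]
[455.83323099 -48.14476896 152.97174676] [[319.76446994 395.61737921]
 [318.80001561 329.59051245]]
```

```bash
python3 -c "
from bench import arm
print(arm.hand_in())"
```

```text
the job is handed in; nothing more can be done
None
```

I pushed the tray up the stop, where it stayed leaning on its own at about 49°. I then tipped it over towards the robot, so it lies dish up, and slid it under the largest glue gun. Its centre measures within about 2 mm of (450, -282), the nozzle position measured from the camera images to within a few mm. I handed the job in at about 31 s and saw no sign that anything else had moved, though I made no final before-and-after comparison.

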